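# Closing the sink's clay trap: cover knobs tightened crisscross

### The arm

A 7-joint arm with a two-finger parallel gripper is mounted at the origin on the work surface. World frame = base frame: x ahead of the robot, y to its left, z up, the work surface at z = 0. Lengths are in m, angles in rad, forces in N, time in s.
With the tool pointing down it reaches from about 0.425 to 1.025 m from the base axis. Payload 3.6 kg.
Tool frame: the origin (TCP) lies at the very end of the fingers, on their centre line; the grasp point (between the pads) lies 19 mm behind it; z points along the fingers, y is the line along which they close (so a half turn about z gives the same grasp; the last joint's range is limited). The gripper opens to 85 mm and grips with 20 to 120 N. Pads are 22 mm wide; open, the fingers measure 114 mm over their backs; the gripper's body (76 mm by 85 mm) begins 54 mm behind the grasp point. The pads swing forward as they close: fully open they stand 13 mm farther back than shut.
Start: joints at [1.129, 0.591, 0.048, 1.609, -0.033, 0.943, -0.034], TCP at [0.248, -0.681, 0.231] pointing down, gripper open.
Joint ranges: [-2.69, 2.69], [-0.47, 2.24], [-1.27, 1.36], [0.19, 2.51], [-1.53, 4.68], [0.08, 2.07], [-3.09, 3.09]. Speed limits (rad/s): [2.57, 2.57, 3.14, 3.14, 3.14, 3.14, 3.14].

### API

Orientations are given as a rotation vector (axis times angle).
In Python, from rig import manip gives the robot as it stands.
- The arm moves only by the tool move_arm, never from a script. Its argument "increments" is a list of rows, each an object with "grip": the finger opening in mm, from 0 to 85.4; "xyz": the shift along the tool's x, y, z in mm, a list of three; "yaw": the turn about the tool's z in degrees. A call has 1 to 5 rows; each row is the pose to reach, as a shift and turn from the pose commanded when the call began, along the tool's axes at that moment; what a row does not reach only later rows make up. A row lasts 1/10 s, in which the tool goes at most 50 mm and 8.59 degrees, less where a joint would pass 70% of its speed; a pose out of reach is approached as far as the arm can. A call with a gripper value outside its range is refused whole. The fingers move at their own pace and stop on an object; "newtons" is the grip in N (left out, the last holds). Time passes only in rows, so rows that repeat a pose let the fingers close. It gives the time, the measured TCP pose, the force, the opening and the grip force at its end, in the units of the state.
- manip.state(): the state, without advancing time (a new reading comes with each control period).
- manip.capture(name): name is "side" or "top" or "wrist"; returns the picture (384x512x3 uint8, red, green, blue); there is no depth.
- manip.camera_info(name): a dict with "mtx" (3x3 intrinsics, pixels), "k1" (the pictures are not rectified: a ray, as slopes to the right and down, at radius r is drawn at 1 + k1 r^2 times it, then the intrinsics apply), "view" (4x4, takes a point from world to camera coordinates). Camera axes: x right, y up, looking along -z (the intrinsics and any distortion apply to the point x, -y, -z); pixel columns grow to the right and rows downward; lengths in m; the calibration is good to about 2 mm. A picture is of the moment at which its call begins: read the wrist's pose just before it. camera_info takes no time and is no camera call; for the wrist camera it gives the pose at the moment of the call.
- manip.sign_off(): hands the job in; it is judged then, once.
Trained networks look in the newest picture that a camera, given by its name, has taken for a name from the list of things; names that differ only in an ending like _2 or _b are one class to them, and where a whole thing is asked for, a point or a joint stands for the part that bears it (a point fixed in the world has none). Each returns a list of dicts, best first, with "confidence" (0 to 1); they miss things now and then, are a little off and sometimes report something else, mostly with a low value. They report only what shows in the picture. A call takes as long as a camera call.
- manip.spot_in(camera, target): "bbox" ([centre column, centre row, width, height] in pixels, round what is visible of it).
- manip.silhouettes(camera, target): "pixels" (384x512 bool, what is visible of it) and "bbox" ([centre column, centre row, width, height] in pixels, round what is visible of it).
The state is a dict: "t": time; "qpos": joint angles; "dq": joint speeds; "joint_efforts": joint torques, N m; "tcp_pos": TCP position; "eef_rot": TCP orientation; "contact_force": force on the tool from outside, world axes, zero at the start; "torque": the same for the moment, N m; "grip_width": opening from 0.0 (shut) to 1.0 (fully open); "grip_force": force on a finger pad.
Only numpy, scipy, OpenCV 4.12 (cv2) and the standard library are available. Lean on these libraries where they do the work, as an engineer would, in place of code of your own. Each camera call takes 0.05 s, during which the arm holds its last target. There are 200 camera calls.

### The job

The clay trap from the pottery-room sink has been emptied and its cover laid back on the gasket; tighten the four wing knobs by feel so that the cover is drawn down evenly and seals. Go round crisscross, each knob followed by the one diagonally across: first bring all four just snug, at about 0.25 N m, and only then, in a second crisscross round, tighten each to about 0.6 N m, never beyond 0.8. Keep the cover level all the while, leave all four knobs tight, and do not disturb the other things on the table.

Things in the scene. Friction and masses are not known exactly. Their poses are not given: they have to be found in the camera images.
- trap: The sink's clay trap on the table: a square stainless tank, 130 mm high, with a pipe stub on two facing sides (along its y, to 155 mm from the centre, 120 mm high). Flange 230 x 230 mm. Origin under the tank's centre at table height, z up, axes parallel to its sides. It is fixed: it does not slide.
- cover: Square cast-aluminium cover of the trap, 230 x 230 x 10 mm, on a rubber gasket; low ribs cross in its middle (tops 17 mm above its underside). Origin: centre of its underside; the top face, where the knobs bear, is 10 mm higher, 146 mm above the table. Screws that pull unevenly tip it slightly on the gasket: 70 N more at one corner than across tips it by 0.001 rad.
- knob1: Black wing knob at the trap's +x +y corner, diagonally across from knob3. All four are alike. Origin on the screw axis at the knob's foot, about 1 mm above the cover; z up, x along the wings: a bar 50 mm long (x), 12 mm wide (y), 17 to 45 mm above the origin, on a thin neck over a 32 mm collar that ends 10 mm above the origin. Pinch the bar across its y, pad centres at z about 35 mm.
- knob2: Black wing knob at the trap's +x -y corner, diagonally across from knob4; shape and origin as knob1. The screws have a quick thread: clockwise seen from above tightens, and the knob sinks 1.6 mm a radian. Each starts loose, with up to 0.8 rad of free turning before its washer meets the cover: how much differs from knob to knob and cannot be seen, only felt.
- knob3: Black wing knob at the trap's -x -y corner, diagonally across from knob1; shape and origin as knob1. The knobs' axes stand 80 mm from the trap's centre along its x and y. A loose knob turns almost freely (under 0.1 N m); once its washer bears, the torque climbs by about 0.65 N m a radian at the wings, about 7 N mm for each newton of clamping.
- knob4: Black wing knob at the trap's -x +y corner, diagonally across from knob2; shape and origin as knob1. The plastic wings give about 0.2 rad per N m, so the torque stays on the hand when it stops turning; let go, the screw stays. Tightening a pair takes up to half the load off its neighbours; one snug round and one round at 0.6 N m are enough.
- basket: Bystander: steel strainer basket lifted out of the trap, 100 mm across, 85 mm high; not to be disturbed.
- spanner: Bystander: small steel spanner, 160 mm, lying flat; not to be disturbed.
- spare_knob: Bystander: spare black wing knob with a short screw, 60 mm, lying flat beside the trap; not to be disturbed.
- bowl: Bystander: pale blue plastic bowl, 130 mm across, 60 mm high; not to be disturbed.
- tin: Bystander: small flat grey tin, 74 mm across, 30 mm high; not to be disturbed.
- wood_tool: Bystander: wooden modelling tool, 175 mm, lying flat; not to be disturbed.

How it is judged:
By the outcome, as a careful person would: the job done as asked, in the order asked, and still so for the second after the job is handed in, with the robot touching nothing.
It also fails if it takes over 72 s, if anything falls off the work surface, if the arm or the gripper's body presses on something with over 40 N, if the wrist force passes 120 N, or if a joint passes its speed limit or range.

## Working session

There is one attempt and no reset: what is moved stays moved. The work goes in short steps, Python scripts to look and compute and a tool call to move; the robot and the scene stay as the last step left them, time stands still between calls to the robot, and variables do not carry over. Pictures are saved under pics/ and viewed, at most 10 in all, crops included, and the job is handed in when it is done.

Besides the shell and the picture viewer there is one more tool, called after "Request:" as a command line: name --argument value ..., lists and objects as JSON in quotes. move_arm: Moves the arm, as the interface text tells. Its arguments: {"type":"object","properties":{"increments":{"type":"array","items":{"type":"object","properties":{"grip":{"type":"number"},"xyz":{"type":"array","items":{"type":"number"}},"yaw":{"type":"number"}}}},"newtons":{"type":"number"}},"required":["increments"]}

```bash
ls; mkdir -p pics; python3 - <<'E'
from rig import manip
import cv2, numpy as np
s=manip.state(); print({k:np.round(v,3).tolist() for k,v in s.items()})
for c in ("top","side"):
    im=manip.capture(c); cv2.imwrite(f"pics/{c}0.png",im[:,:,::-1])
    ci=manip.camera_info(c); print(c,{k:np.round(v,4).tolist() for k,v in ci.items()})
    for n in ("knob1","trap","cover","spare_knob"):
        for d in manip.spot_in(c,n)[:6]: print(n,np.round(d["bbox"],1),round(d["confidence"],2))
print(manip.state()['t'])
E
```

```text
pics
{'t': 0.0, 'qpos': [1.128, 0.592, 0.048, 1.61, -0.033, 0.943, -0.034], 'dq': [-0.002, -0.0, -0.001, 0.001, -0.002, -0.0, -0.0], 'joint_efforts': [0.0, -54.869, 1.546, -19.813, 0.009, 0.009, -0.0], 'tcp_pos': [0.247, -0.681, 0.23], 'eef_rot': [-3.092, -0.545, 0.001], 'contact_force': [-0.06, -1.089, -0.253], 'torque': [0.012, 0.003, 0.037], 'grip_force': 0.0, 'grip_width': 1.004}
top {'mtx': [[453.2642, 0.0, 261.376], [0.0, 453.2642, 191.8537], [0.0, 0.0, 1.0]], 'k1': 0.012, 'view': [[0.022, -0.9998, 0.0006, -0.034], [0.998, 0.022, 0.0601, -0.5421], [-0.0601, -0.0007, 0.9982, -1.4175], [0.0, 0.0, 0.0, 1.0]]}
knob1 [315.2 208.7  13.2  14.5] 0.57
knob1 [259.9 156.4  10.9  18.8] 0.51
knob1 [287.2 183.8  84.9  85. ] 0.16
trap [286.9 182.9 102.5  84.2] 0.63
cover [286.4 182.7  84.4  89. ] 0.56
spare_knob [309.8 128.9  16.6  13.6] 0.6
side {'mtx': [[348.0321, 0.0, 254.8087], [0.0, 348.0321, 187.806], [0.0, 0.0, 1.0]], 'k1': -0.078, 'view': [[-0.9277, -0.3732, -0.0101, 0.5376], [0.229, -0.5902, 0.7741, -0.2185], [-0.2948, 0.7159, 0.6329, -0.9121], [0.0, 0.0, 0.0, 1.0]]}
knob1 [289.6 178.1  19.   19.2] 0.71
knob1 [304.1 146.4  20.5  15.9] 0.62
knob1 [238.3 164.6  15.   16.7] 0.51
knob1 [359.4 155.7  20.4  12.8] 0.38
trap [268.4 178.3  93.8  89. ] 0.81
cover [267.5 166.1  91.8  52.1] 0.85
spare_knob [268.8 167.7  91.3  50. ] 0.6
0.5
```

```bash
python3 - <<'E'
import cv2
a=cv2.imread("pics/top0.png")[125:245,215:355]; cv2.imwrite("pics/topc.png",cv2.resize(a,None,fx=5,fy=5,interpolation=cv2.INTER_CUBIC))
b=cv2.imread("pics/side0.png"); cv2.imwrite("pics/sidec.png",cv2.resize(b,None,fx=1.5,fy=1.5,interpolation=cv2.INTER_CUBIC))
E
```

```text
(no output)
```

View pics/topc.png

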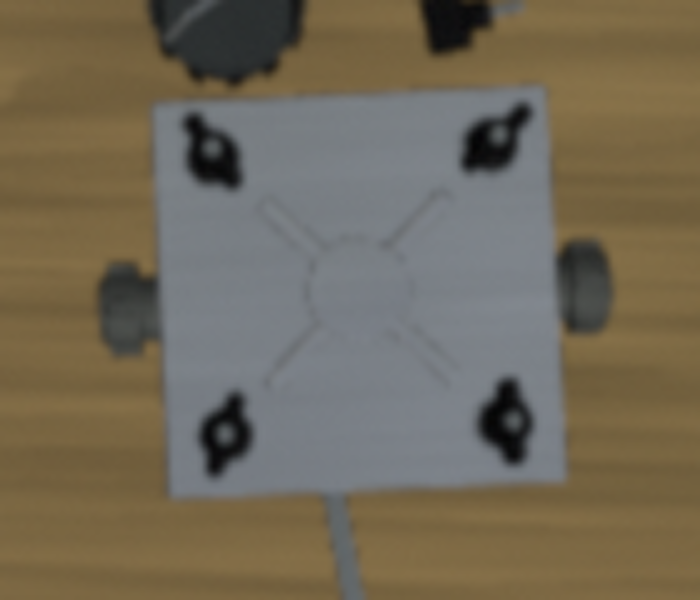

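View pics/sidec.png

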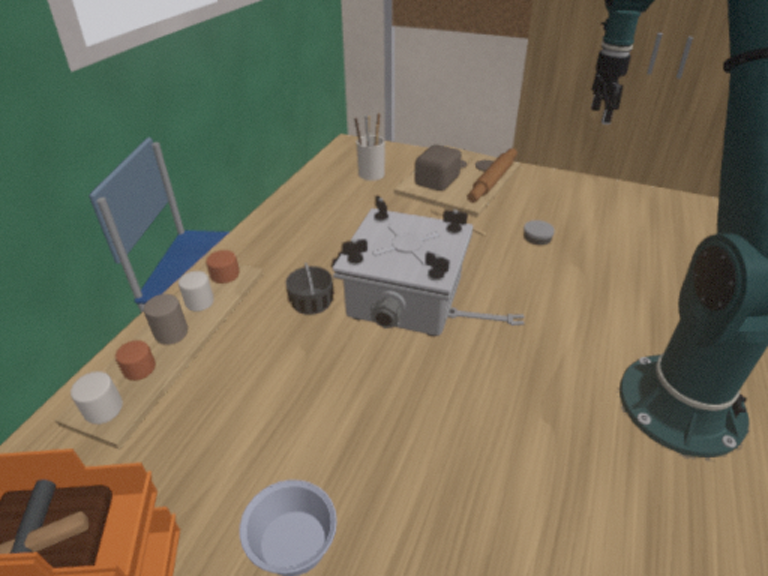

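View pics/top0.png

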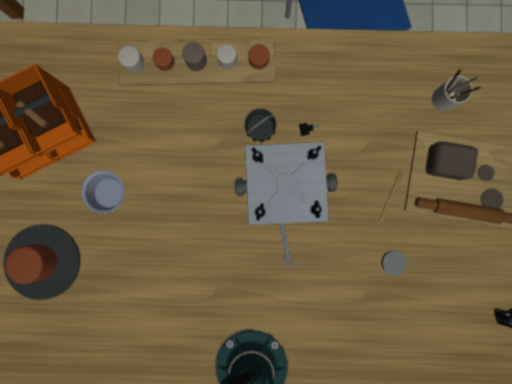

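The top picture shows the cover with corners at about (246,145), (324,143), (328,221), (249,224). The knobs are at (257,156), (314,153), (317,209), (260,212), with the basket and spare knob just beyond the far edge. The side view shows all four wings standing clear above the cover.

```bash
cat > h.py <<'E'
from rig import manip
import cv2, numpy as np
from scipy.spatial.transform import Rotation as R
def unproj(ci,px,z):
    """pixels -> world points on plane(s) z"""
    K=ci["mtx"]; px=np.atleast_2d(np.asarray(px,float)); d=(px-[K[0][2],K[1][2]])/[K[0][0],K[1][1]]
    s=d.copy()
    for _ in range(10): s=d/(1+ci["k1"]*(s**2).sum(1,keepdims=True))
    V=np.array(ci["view"]); Rm,t=V[:3,:3],V[:3,3]
    ray=np.c_[s[:,0],-s[:,1],-np.ones(len(s))]@Rm; o=-Rm.T@t
    return o+ray*((z-o[2])/ray[:,2])[:,None]
def proj(ci,P):
    V=np.array(ci["view"]); c=np.atleast_2d(P)@V[:3,:3].T+V[:3,3]
    s=np.c_[c[:,0]/-c[:,2],-c[:,1]/-c[:,2]]; s=s*(1+ci["k1"]*(s**2).sum(1,keepdims=True))
    K=np.array(ci["mtx"]); return s*[K[0,0],K[1,1]]+[K[0,2],K[1,2]]
def bars(ci,im,cen,zt=.19,r=.032,thr=60):
    """dark blob near each world xy -> centre, bar angle (deg, mod 180)"""
    g=cv2.cvtColor(im,cv2.COLOR_RGB2GRAY); out=[]
    for c in cen:
        v,u=np.nonzero(g<thr); w=unproj(ci,np.c_[u,v],zt)[:,:2]
        w=w[np.hypot(*(w-c).T)<r]
        m=w.mean(0); a=cv2.PCACompute(w.astype(np.float32),None)[1][0]
        out.append((m,np.degrees(np.arctan2(a[1],a[0]))%180,len(w)))
    return out
def toolyaw():
    x=R.from_rotvec(manip.state()["eef_rot"]).as_matrix()[:,0]; return np.degrees(np.arctan2(x[1],x[0]))
E
python3 - <<'E'
from h import *
ci=manip.camera_info("top"); im=cv2.imread("pics/top0.png")[:,:,::-1]
c=np.array([(153,100),(545,88),(566,482),(170,497)])/5+[215,125]
w=unproj(ci,c,.146)[:,:2]; print(w.round(4)); C=w.mean(0)
e=[w[1]-w[0],w[2]-w[3]]; print("C",C.round(4),"yaw",[np.degrees(np.arctan2(x[0],-x[1])).round(2) for x in e],[np.degrees(np.arctan2(x[1],x[0])).round(2) for x in (w[0]-w[3],w[1]-w[2])],np.linalg.norm(w-np.roll(w,1,0),axis=1))
k=np.array([(212,155),(493,140),(508,422),(225,433)])/5+[215,125]
kw=unproj(ci,k,.192)[:,:2]; print(kw.round(4),kw.mean(0))
for b in bars(ci,im,kw,.185): print(b[0].round(4),b[1].round(1),b[2])
print(toolyaw(), [k for k in manip.camera_info("wrist").items()])
E
```

```text
[[ 0.6697  0.0265]
 [ 0.6817 -0.2002]
 [ 0.4544 -0.2154]
 [ 0.4408  0.0113]]
C [ 0.5617 -0.0945] yaw [np.float64(3.03), np.float64(3.43)] [np.float64(3.81), np.float64(3.82)] [0.2294556  0.2270456  0.2278562  0.22704232]
[[ 0.632  -0.0089]
 [ 0.6439 -0.1654]
 [ 0.4869 -0.1761]
 [ 0.4773 -0.0195]] [ 0.5600468  -0.09246009]
[ 0.6343 -0.0074] 36.2 91
[ 0.6451 -0.165 ] 135.6 93
[ 0.488  -0.1745] 6.9 101
[ 0.4778 -0.0183] 164.1 88
19.98910460984413 [('mtx', array([[266.36418246,   0.        , 257.69367298],
       [  0.        , 266.36418246, 195.44206003],
       [  0.        ,   0.        ,   1.        ]])), ('k1', -0.014694364499395323), ('view', array([[ 0.34150048, -0.93988077,  0.00124958, -0.72578988],
       [ 0.88886653,  0.32253211, -0.32540642,  0.04237252],
       [ 0.30544021,  0.11223716,  0.94557342, -0.38072661],
       [ 0.        ,  0.        ,  0.        ,  1.        ]]))]
```

Request:
move_arm --increments '[{"xyz":[35.4,-31.8,-3.5],"yaw":-8.5,"grip":60},{"xyz":[70.8,-63.6,-7],"yaw":-17,"grip":60},{"xyz":[106.2,-95.4,-10.5],"yaw":-25.5,"grip":60},{"xyz":[141.6,-127.2,-14],"yaw":-34,"grip":60},{"xyz":[177,-159,-17.5],"yaw":-42.5,"grip":60}]' --newtons 80

```text
t: 1.0
tcp_pos: [0.3605, -0.4698, 0.2493]
eef_rot: [2.68, 1.637, -0.0]
contact_force: [0.2, -0.8, -0.0]
grip_width: 0.702
grip_force: 0.0
```

Request:
move_arm --increments '[{"xyz":[47.6,0.5,-3.5],"yaw":-8.5,"grip":60},{"xyz":[95.2,1,-7],"yaw":-17,"grip":60},{"xyz":[142.8,1.5,-10.5],"yaw":-25.5,"grip":60},{"xyz":[190.4,2,-14],"yaw":-34,"grip":60},{"xyz":[238,2.5,-17.5],"yaw":-42.5,"grip":60}]'

```text
t: 1.5
tcp_pos: [0.4726, -0.2599, 0.2669]
eef_rot: [1.905, 2.497, -0.0]
contact_force: [0.5, -0.9, -0.7]
grip_width: 0.702
grip_force: 0.0
```

Request:
move_arm --increments '[{"xyz":[34.8,32.5,-3.5],"yaw":-8.5,"grip":60},{"xyz":[69.6,65,-7],"yaw":-17,"grip":60},{"xyz":[104.4,97.5,-10.5],"yaw":-25.5,"grip":60},{"xyz":[139.2,130,-14],"yaw":-34,"grip":60},{"xyz":[139.2,130,-14],"yaw":-42.5,"grip":60}]'

```text
t: 2.0
tcp_pos: [0.5654, -0.0842, 0.2823]
eef_rot: [0.851, 3.019, 0.01]
contact_force: [-0.2, -0.2, 0.1]
grip_width: 0.701
grip_force: 0.0
```

```bash
python3 - <<'E'
from h import *
manip.capture("wrist")  # settle
print({k:np.round(v,3).tolist() for k,v in manip.state().items()}, toolyaw())
ci=manip.camera_info("wrist"); im=manip.capture("wrist"); cv2.imwrite("pics/w1.png",im[:,:,::-1])
np.savez("w1.npz",**{k:np.array(v) for k,v in ci.items()})
kw=np.array([[.636,-.0088],[.6457,-.1685],[.486,-.1782],[.4763,-.0185]])
print(proj(ci,np.c_[kw,[.192]*4]).round(0).tolist())
for b in bars(ci,im,kw,.19): print(b[0].round(4),b[1].round(1),b[2])
E
```

```text
{'t': 2.05, 'qpos': [0.558, 0.4, -0.639, 1.894, 0.289, 0.938, 0.805], 'dq': [0.035, -0.007, 0.11, 0.033, -0.007, 0.011, -0.251], 'joint_efforts': [-1.697, -40.252, -6.209, -19.484, -0.14, -0.129, 0.197], 'tcp_pos': [0.564, -0.089, 0.281], 'eef_rot': [0.853, 3.021, 0.004], 'contact_force': [0.458, -0.301, -0.059], 'torque': [-0.034, 0.025, 0.029], 'grip_force': 0.0, 'grip_width': 0.701} 148.4796662729933
[[369.0, 218.0], [235.0, 297.0], [129.0, 179.0], [276.0, 67.0]]
[ 0.6375 -0.0108] 0.3 1561
[ 0.6392 -0.1593] 139.9 574
[ 0.4887 -0.1658] 13.1 1417
[ 0.4785 -0.019 ] 161.8 1301
```

View pics/w1.png

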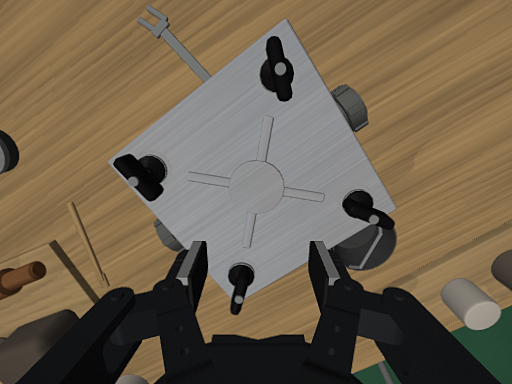

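The wrist picture shows the four wings with pale dots on their tops at about (374,220), (239,299), (133,181) and (280,69). These sit a constant (4,2) px from my prediction, so the square layout fits.

```bash
python3 - <<'E'
from h import *
im=cv2.imread("pics/w1.png"); ci=dict(np.load("w1.npz"))
dots=[(374,220),(239,299),(133,181),(280,69)]
w=unproj(ci,dots,.1925)[:,:2]; print(w.round(4), w.mean(0).round(4), np.linalg.norm(w-np.roll(w,1,0),axis=1).round(4))
t=[cv2.resize(np.clip(im[v-35:v+35,u-35:u+35].astype(float)*2.2,0,255).astype(np.uint8),(296,296),interpolation=cv2.INTER_CUBIC) for u,v in dots]
cv2.imwrite("pics/w1c.png",np.vstack([np.hstack(t[:2]),np.hstack(t[2:])]))
E
```

```text
[[ 0.6398 -0.0053]
 [ 0.6497 -0.1653]
 [ 0.4893 -0.1762]
 [ 0.479  -0.0164]] [ 0.5644 -0.0908] [0.1612 0.1603 0.1607 0.1601]
```

View pics/w1c.png

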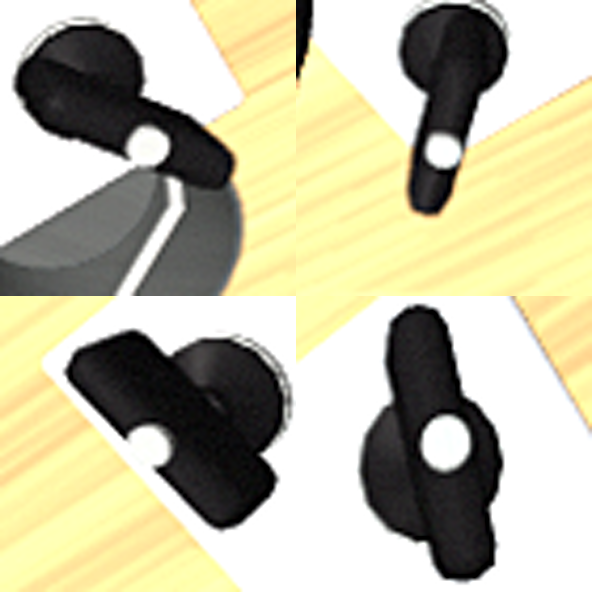

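The crops show the pale dot on each bar's top. The bar directions in pixels are about A (192,80), B (-22,120), C (154,155) and D (46,195).

```bash
python3 - <<'E'
from h import *
ci=dict(np.load("w1.npz"))
dots=np.array([(374,220),(239,299),(133,181),(280,69)],float)
d=np.array([(192,80),(-22,120),(154,155),(46,195)],float); d*=12/np.linalg.norm(d,axis=1)[:,None]
a=unproj(ci,dots-d,.19)-unproj(ci,dots+d,.19); print((np.degrees(np.arctan2(a[:,1],a[:,0]))%180).round(1))
s=manip.state(); print(s['t'],s['tcp_pos'],toolyaw(),s['torque'])
E
```

```text
[ 35.3 138.7   7.4 164.3]
2.1 [ 0.56219283 -0.09166214  0.28056354] 147.67481399664112 [-0.03330313 -0.00276141  0.07496238]
```

Request:
move_arm --increments '[{"xyz":[-38,-6,0],"yaw":4,"grip":55},{"xyz":[-76,-12,0],"yaw":8,"grip":55},{"xyz":[-112.7,-17.5,20],"yaw":10.7,"grip":55},{"xyz":[-112.7,-17.5,55],"yaw":10.7,"grip":55},{"xyz":[-112.7,-17.5,55],"yaw":10.7,"grip":55}]'

```text
t: 2.6
tcp_pos: [0.6428, -0.1721, 0.2199]
eef_rot: [-1.164, -2.907, 0.006]
contact_force: [-1.6, -0.6, -0.3]
grip_width: 0.647
grip_force: 0.0
```

```bash
cat > look.py <<'E'
import sys
from h import *
manip.capture("wrist"); manip.capture("wrist")
s=manip.state(); print(s['t'],s['tcp_pos'].round(4),round(toolyaw(),2),s['torque'].round(3),s['qpos'].round(2))
ci=manip.camera_info("wrist"); im=manip.capture("wrist"); cv2.imwrite(f"pics/{sys.argv[1]}.png",im[:,:,::-1])
np.savez(f"{sys.argv[1]}.npz",**{k:np.array(v) for k,v in ci.items()})
print(proj(ci,[[*s['tcp_pos'][:2],.193]]).round(1))
E
python3 look.py w2
```

```text
2.7 [ 0.6457 -0.1695  0.2247] 136.62 [ 0.072  0.006 -0.016] [ 0.54  0.57 -0.52  1.73  0.34  0.93  0.69]
[[258.5 225.8]]
```

View pics/w2.png

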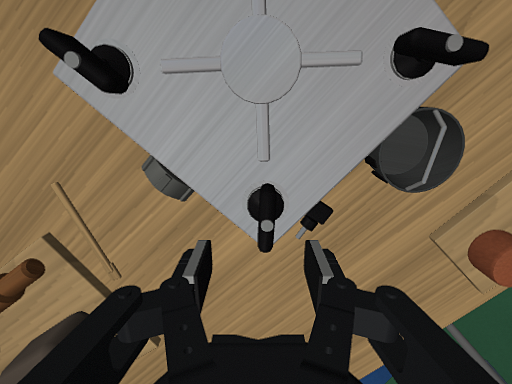

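The wrist view shows the B wing nearly upright between the fingers. Its dot is at (266,226), and the fingers' centre projects to (258,226).

```bash
python3 - <<'E'
from h import *
ci=dict(np.load("w2.npz"))
w=unproj(ci,[(266.5,226),(72.5,60),(454.5,42)],.193)[:,:2]; print(w.round(4)); s=manip.state()
M=R.from_rotvec(s['eef_rot']).as_matrix(); print(s['tcp_pos'],toolyaw(),(M.T@(np.r_[w[0],.193]-s['tcp_pos'])*1000).round(1))
a=unproj(ci,[(266,250),(264,195)],.19); a=a[0]-a[1]; print(np.degrees(np.arctan2(a[1],a[0]))%180)
E
```

```text
[[ 0.6497 -0.1654]
 [ 0.4898 -0.1758]
 [ 0.6385 -0.0047]]
[ 0.64677022 -0.16888177  0.22617534] 136.69581339413998 [ 0.2  4.5 33.2]
139.017765232761
```

Request:
move_arm --increments '[{"xyz":[0,4.5,25],"yaw":-1.5,"grip":50},{"xyz":[0,4.5,50],"yaw":-1.5,"grip":50},{"xyz":[0,4.5,61],"yaw":-1.5,"grip":40},{"xyz":[0,4.5,61],"yaw":-1.5,"grip":0},{"xyz":[0,4.5,61],"yaw":-1.5,"grip":0}]'

```text
t: 3.25
tcp_pos: [0.651, -0.1655, 0.1659]
eef_rot: [1.118, 2.934, 0.0]
contact_force: [1.0, -2.3, -0.3]
grip_width: 0.136
grip_force: 12.9
```

Request:
move_arm --increments '[{"xyz":[0,0,0],"yaw":0,"grip":0},{"xyz":[0,0,0],"yaw":0,"grip":0},{"xyz":[0,0,0],"yaw":0,"grip":0}]'

```text
t: 3.55
tcp_pos: [0.6511, -0.1656, 0.166]
eef_rot: [1.118, 2.933, 0.0]
contact_force: [-1.8, 0.3, 6.3]
grip_width: 0.122
grip_force: 79.9
```

```bash
cat > feel.py <<'E'
import sys
from h import *
n=int(sys.argv[1]) if len(sys.argv)>1 else 6
T=[];F=[]
for _ in range(n):
    manip.capture("wrist"); s=manip.state(); T.append(s['torque']);F.append(s['contact_force'])
T=np.array(T);M=R.from_rotvec(s['eef_rot']).as_matrix()
print("t",s['t'],"Tz",T[:,2].round(3),"mean",T[:,2].mean().round(3),"F tool",(M.T@np.mean(F,0)).round(1))
print("tcp",s['tcp_pos'].round(4),"yaw",round(toolyaw(),2),"w",s['grip_width'],"gf",s['grip_force'],"q7",s['qpos'][6].round(2))
E
python3 feel.py
```

```text
t 3.85 Tz [-0.078 -0.015 -0.05  -0.057 -0.061 -0.02 ] mean -0.047 F tool [ 1.3 -1.2 -6.2]
tcp [ 0.651  -0.1656  0.166 ] yaw 138.27 w 0.12161501374741149 gf 79.8726224899292 q7 0.67
```

Request:
move_arm --increments '[{"xyz":[0,0,0.2],"yaw":7,"grip":0},{"xyz":[0,0,0.4],"yaw":14,"grip":0},{"xyz":[0,0,0.5],"yaw":20,"grip":0}]'

```text
t: 4.15
tcp_pos: [0.6505, -0.166, 0.1655]
eef_rot: [1.617, 2.692, -0.001]
contact_force: [-2.5, -0.6, 6.7]
grip_width: 0.125
grip_force: 80.1
```

```bash
python3 feel.py
```

```text
t 4.45 Tz [-0.015 -0.034 -0.009 -0.019 -0.007  0.012] mean -0.012 F tool [ 0.3 -2.9 -6.9]
tcp [ 0.6505 -0.166   0.1655] yaw 118.28 w 0.1210786948699462 gf 80.18051147460938 q7 0.38
```

Request:
move_arm --increments '[{"xyz":[0,0,0.2],"yaw":7,"grip":0},{"xyz":[0,0,0.4],"yaw":14,"grip":0},{"xyz":[0,0,0.5],"yaw":18,"grip":0}]'

```text
t: 4.75
tcp_pos: [0.65, -0.1663, 0.1651]
eef_rot: [2.016, 2.408, -0.003]
contact_force: [-4.1, -1.4, 7.7]
grip_width: 0.126
grip_force: 80.4
```

```bash
python3 feel.py
```

```text
t 5.05 Tz [0.143 0.246 0.155 0.151 0.181 0.202] mean 0.18 F tool [-0.2 -4.3 -8.8]
tcp [ 0.65   -0.1663  0.1651] yaw 100.33 w 0.12235249174663165 gf 80.42065858840942 q7 0.13
```

Request:
move_arm --increments '[{"xyz":[0,0,0.1],"yaw":3,"grip":0},{"xyz":[0,0,0.2],"yaw":6,"grip":0}]'

```text
t: 5.25
tcp_pos: [0.6497, -0.1663, 0.165]
eef_rot: [2.137, 2.302, -0.003]
contact_force: [-4.4, -1.7, 10.3]
grip_width: 0.121
grip_force: 80.6
```

```bash
python3 feel.py 8
```

```text
t 5.65 Tz [0.252 0.258 0.227 0.286 0.233 0.249 0.233 0.241] mean 0.248 F tool [-0.6 -4.5 -9.4]
tcp [ 0.6497 -0.1663  0.165 ] yaw 94.35 w 0.1210837064899404 gf 80.54392218589783 q7 0.04
```

Request:
move_arm --increments '[{"xyz":[0,0,0],"yaw":0,"grip":50},{"xyz":[0,0,0],"yaw":0,"grip":50},{"xyz":[0,0,-30],"yaw":0,"grip":50},{"xyz":[0,0,-60],"yaw":0,"grip":50}]'

```text
t: 6.05
tcp_pos: [0.6496, -0.165, 0.2224]
eef_rot: [-2.135, -2.302, 0.001]
contact_force: [0.6, -0.7, 0.9]
grip_width: 0.588
grip_force: 0.0
```

Request:
move_arm --increments '[{"xyz":[32.5,-32,0],"yaw":-8.5,"grip":50},{"xyz":[65,-64,0],"yaw":-17,"grip":50},{"xyz":[97.5,-96,0],"yaw":-25.5,"grip":50},{"xyz":[130,-128,0],"yaw":-34,"grip":50},{"xyz":[162.4,-159.6,0],"yaw":-42.5,"grip":50}]'

```text
t: 6.55
tcp_pos: [0.4777, -0.0141, 0.2231]
eef_rot: [1.147, 2.924, 0.001]
contact_force: [-0.4, 1.1, 0.4]
grip_width: 0.587
grip_force: 0.0
```

Request:
move_arm --increments '[{"xyz":[0,0,0],"yaw":-8.5,"grip":50},{"xyz":[0,0,0],"yaw":-17,"grip":50},{"xyz":[0,0,0],"yaw":-25.5,"grip":50},{"xyz":[0,0,0],"yaw":-27.2,"grip":50}]'

```text
t: 6.95
tcp_pos: [0.4791, -0.0151, 0.2231]
eef_rot: [0.435, 3.111, 0.001]
contact_force: [1.0, 0.1, 0.8]
grip_width: 0.592
grip_force: 0.0
```

```bash
python3 look.py w3; python3 - <<'E'
from h import *
im=cv2.imread("pics/w3.png"); ci=dict(np.load("w3.npz"))
p=proj(ci,[[.479,-.0164,.193]])[0]; g=cv2.cvtColor(im,6); u,v=p.round().astype(int)
sub=g[v-15:v+15,u-15:u+15]; m=((sub>110)&(sub<175)).astype(np.uint8)
n,l,st,c=cv2.connectedComponentsWithStats(m); print(p,st[1:,4],c[1:].round(1)+[u-15,v-15])
cv2.imwrite("pics/w3c.png",cv2.resize(im[v-60:v+60,u-80:u+80],None,fx=4,fy=4,interpolation=cv2.INTER_CUBIC))
E
```

```text
7.05 [ 0.4791 -0.0154  0.223 ] 163.86 [ 0.001 -0.016  0.013] [ 0.48  0.36 -0.69  2.14  0.34  0.75  0.87]
[[258.6 227.2]]
[257.21056007 227.35949479] [172 126 105] [[245.3 230.4]
 [268.6 231. ]
 [257.2 227.3]]
```

View pics/w3c.png

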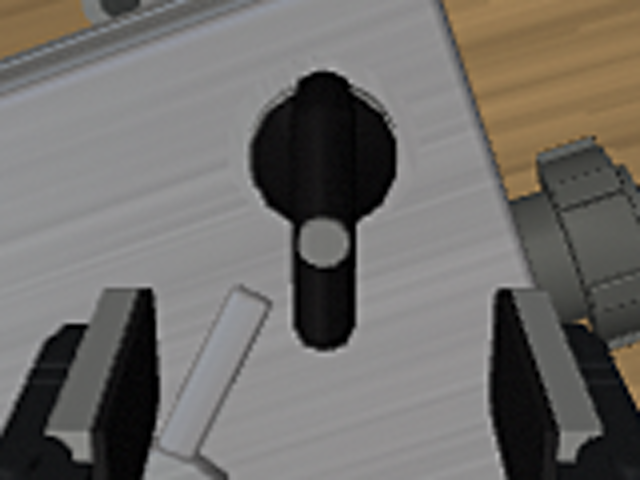

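The crop shows D's wing upright and centred between the open pads, with its dot at (257,227) as predicted.

Request:
move_arm --increments '[{"xyz":[0,-0.8,30],"yaw":0,"grip":50},{"xyz":[0,-0.8,58],"yaw":0,"grip":50},{"xyz":[0,-0.8,58],"yaw":0,"grip":0},{"xyz":[0,-0.8,58],"yaw":0,"grip":0},{"xyz":[0,-0.8,58],"yaw":0,"grip":0}]'

```text
t: 7.6
tcp_pos: [0.4796, -0.0157, 0.1662]
eef_rot: [0.438, 3.109, 0.001]
contact_force: [-1.1, 0.5, -2.1]
grip_width: 0.12
grip_force: 78.8
```

Request:
move_arm --increments '[{"xyz":[0,0,0],"yaw":0,"grip":0},{"xyz":[0,0,0],"yaw":0,"grip":0},{"xyz":[0,0,0.2],"yaw":7,"grip":0},{"xyz":[0,0,0.4],"yaw":14,"grip":0},{"xyz":[0,0,0.5],"yaw":18,"grip":0}]'

```text
t: 8.1
tcp_pos: [0.4795, -0.016, 0.1657]
eef_rot: [0.923, 3.001, 0.001]
contact_force: [-1.6, 1.3, 3.2]
grip_width: 0.124
grip_force: 79.8
```

```bash
python3 feel.py
```

```text
t 8.4 Tz [ 0.034 -0.004  0.055  0.028 -0.023  0.016] mean 0.018 F tool [ 0.8  0.3 -5.6]
tcp [ 0.4795 -0.0159  0.1656] yaw 146.09 w 0.12711756131690197 gf 80.10942935943604 q7 0.52
```

Request:
move_arm --increments '[{"xyz":[0,0,0.2],"yaw":7,"grip":0},{"xyz":[0,0,0.4],"yaw":14,"grip":0},{"xyz":[0,0,0.5],"yaw":20,"grip":0}]'

```text
t: 8.7
tcp_pos: [0.4793, -0.0161, 0.1653]
eef_rot: [1.428, 2.797, 0.0]
contact_force: [-1.0, 0.3, 9.1]
grip_width: 0.128
grip_force: 80.6
```

```bash
python3 feel.py
```

```text
t 9.0 Tz [0.249 0.188 0.224 0.251 0.162 0.21 ] mean 0.214 F tool [ 1.4 -1.1 -8.3]
tcp [ 0.4793 -0.0161  0.1652] yaw 126.16 w 0.12667817572900283 gf 80.48287510871887 q7 0.24
```

Request:
move_arm --increments '[{"xyz":[0,0,0.1],"yaw":3,"grip":0},{"xyz":[0,0,0.1],"yaw":3,"grip":0}]'

```text
t: 9.2
tcp_pos: [0.4793, -0.0162, 0.1652]
eef_rot: [1.495, 2.761, -0.0]
contact_force: [-1.7, 0.2, 8.6]
grip_width: 0.125
grip_force: 80.7
```

```bash
python3 feel.py
```

```text
t 9.5 Tz [0.244 0.298 0.287 0.272 0.261 0.279] mean 0.274 F tool [ 1.5 -1.5 -9.3]
tcp [ 0.4793 -0.0161  0.1652] yaw 123.18 w 0.12416690747876642 gf 80.68272113800049 q7 0.2
```

Request:
move_arm --increments '[{"xyz":[0,0,0],"yaw":0,"grip":50},{"xyz":[0,0,0],"yaw":0,"grip":50},{"xyz":[0,0,-30],"yaw":0,"grip":50},{"xyz":[0,0,-58],"yaw":0,"grip":50}]'

```text
t: 9.9
tcp_pos: [0.4779, -0.0165, 0.2219]
eef_rot: [-1.497, -2.759, 0.002]
contact_force: [0.8, -0.3, 0.5]
grip_width: 0.587
grip_force: 0.0
```

Request:
move_arm --increments '[{"xyz":[-15.7,27.9,0],"yaw":-8.5,"grip":50},{"xyz":[-31.4,55.8,0],"yaw":-17,"grip":50},{"xyz":[-47,83.8,0],"yaw":-25.5,"grip":50},{"xyz":[-62.6,111.7,0],"yaw":-34,"grip":50},{"xyz":[-78.3,139.6,0],"yaw":-42.5,"grip":50}]'

```text
t: 10.4
tcp_pos: [0.6394, -0.0064, 0.2216]
eef_rot: [-0.388, -3.117, 0.001]
contact_force: [0.3, 0.6, 0.6]
grip_width: 0.583
grip_force: 0.0
```

Request:
move_arm --increments '[{"xyz":[0,0,0],"yaw":-8.5,"grip":50},{"xyz":[0,0,0],"yaw":-17,"grip":50},{"xyz":[0,0,0],"yaw":-25.5,"grip":50},{"xyz":[0,0,0],"yaw":-34,"grip":50},{"xyz":[0,0,0],"yaw":-42.5,"grip":50}]'

```text
t: 10.9
tcp_pos: [0.6382, -0.0065, 0.2214]
eef_rot: [0.769, -3.045, 0.0]
contact_force: [0.4, -0.8, -0.3]
grip_width: 0.584
grip_force: 0.0
```

Request:
move_arm --increments '[{"xyz":[0,0,0],"yaw":-7.3,"grip":50},{"xyz":[0,0,0],"yaw":-7.3,"grip":50}]'

```text
t: 11.1
tcp_pos: [0.6382, -0.0066, 0.2212]
eef_rot: [0.951, -2.993, -0.001]
contact_force: [-0.7, 0.0, -0.1]
grip_width: 0.584
grip_force: 0.0
```

```bash
cat > dot.py <<'E'
import sys
from h import *
# usage: dot.py name x y  : find dot + bar angle near the predicted knob
name,x,y=sys.argv[1],float(sys.argv[2]),float(sys.argv[3])
im=cv2.imread(f"pics/{name}.png"); ci=dict(np.load(f"{name}.npz")); g=cv2.cvtColor(im,6)
u,v=proj(ci,[[x,y,.193]])[0].round().astype(int); r=12
m=((g[v-r:v+r,u-r:u+r]>95)&(g[v-r:v+r,u-r:u+r]<180)).astype(np.uint8)
n,l,st,c=cv2.connectedComponentsWithStats(m)
for i in range(1,n):
    if st[i,4]<40: continue
    p=c[i]+[u-r,v-r]; w=unproj(ci,p,.193)[0]; print("comp",st[i,4],p.round(1),w.round(4))
best=[]
L,W=np.meshgrid(np.r_[-.022:-.008:15j,.008:.022:15j],np.linspace(-.005,.005,9))
for th in np.arange(0,180,1.):
    t=np.radians(th); P=np.c_[x+L.ravel()*np.cos(t)-W.ravel()*np.sin(t),y+L.ravel()*np.sin(t)+W.ravel()*np.cos(t),np.full(L.size,.192)]
    q=proj(ci,P).astype(np.float32); best.append(cv2.remap(g,q[:,:1],q[:,1:],1).mean())
best=np.array(best); i=best.argmin(); print("ang",i,"range<min+4:",np.nonzero(best<best.min()+4)[0])
E
python3 look.py w4; python3 dot.py w4 .639 -.005; python3 dot.py w3 .479 -.0164
```

```text
11.2 [ 0.6383 -0.0064  0.2215] -144.89 [-0.029  0.001 -0.023] [ 0.5   0.62 -0.84  1.8   0.55  0.98  1.62]
[[258.4 228.9]]
comp 91 [249.  232.3] [ 0.6444 -0.0103  0.193 ]
comp 56 [269.  233.2] [0.6367 0.0018 0.193 ]
comp 115 [259.7 230. ] [ 0.6385 -0.0051  0.193 ]
ang 38 range<min+4: [33 34 35 36 37 38 39 40 41 42]
comp 89 [246.9 229.6] [ 0.4786 -0.024   0.193 ]
comp 116 [257.3 227.2] [ 0.4789 -0.0163  0.193 ]
comp 51 [267. 230.] [ 0.483  -0.0102  0.193 ]
ang 165 range<min+4: [161 162 163 164 165 166 167 168 169]
```

Request:
move_arm --increments '[{"xyz":[-0.8,1,30],"yaw":-1.5,"grip":50},{"xyz":[-0.8,1,56],"yaw":-1.5,"grip":50},{"xyz":[-0.8,1,56],"yaw":-1.5,"grip":0},{"xyz":[-0.8,1,56],"yaw":-1.5,"grip":0},{"xyz":[-0.8,1,56],"yaw":-1.5,"grip":0}]'

```text
t: 11.75
tcp_pos: [0.6393, -0.004, 0.1676]
eef_rot: [-0.99, 2.98, -0.0]
contact_force: [0.5, 0.3, -4.0]
grip_width: 0.123
grip_force: 78.7
```

Request:
move_arm --increments '[{"xyz":[0,0,0],"yaw":0,"grip":0},{"xyz":[0,0,0],"yaw":0,"grip":0},{"xyz":[0,0,0.2],"yaw":7,"grip":0},{"xyz":[0,0,0.4],"yaw":14,"grip":0},{"xyz":[0,0,0.5],"yaw":18,"grip":0}]'

```text
t: 12.25
tcp_pos: [0.6394, -0.0043, 0.167]
eef_rot: [-0.507, 3.098, -0.001]
contact_force: [-1.3, 0.6, 2.6]
grip_width: 0.128
grip_force: 79.6
```

```bash
python3 feel.py
```

```text
t 12.55 Tz [-0.     0.036  0.017  0.012 -0.008 -0.047] mean 0.002 F tool [ 0.9  0.6 -5.4]
tcp [ 0.6394 -0.0042  0.1669] yaw -161.12 w 0.12231855585272564 gf 80.02562999725342 q7 1.32
```

Request:
move_arm --increments '[{"xyz":[0,0,0.2],"yaw":7,"grip":0},{"xyz":[0,0,0.4],"yaw":14,"grip":0},{"xyz":[0,0,0.5],"yaw":20,"grip":0}]'

```text
t: 12.85
tcp_pos: [0.6394, -0.0046, 0.1663]
eef_rot: [0.038, 3.139, -0.0]
contact_force: [-0.8, 0.6, 5.2]
grip_width: 0.124
grip_force: 80.2
```

```bash
python3 feel.py
```

```text
t 13.15 Tz [-0.002 -0.03  -0.014 -0.035 -0.013  0.054] mean -0.007 F tool [ 1.2 -0.5 -7.2]
tcp [ 0.6394 -0.0046  0.1663] yaw 178.94 w 0.1254555435124676 gf 80.3653872013092 q7 1.04
```

Request:
move_arm --increments '[{"xyz":[0,0,0.2],"yaw":7,"grip":0},{"xyz":[0,0,0.4],"yaw":14,"grip":0},{"xyz":[0,0,0.5],"yaw":20,"grip":0}]'

```text
t: 13.45
tcp_pos: [0.6394, -0.0049, 0.1659]
eef_rot: [0.579, 3.086, -0.001]
contact_force: [-2.1, 0.5, 7.8]
grip_width: 0.127
grip_force: 80.5
```

```bash
python3 feel.py
```

```text
t 13.75 Tz [0.215 0.178 0.17  0.146 0.173 0.181] mean 0.177 F tool [ 0.9 -0.9 -8.1]
tcp [ 0.6394 -0.0049  0.1659] yaw 159.0 w 0.11866988768273642 gf 80.57695984840393 q7 0.75
```

Request:
move_arm --increments '[{"xyz":[0,0,0.1],"yaw":4,"grip":0},{"xyz":[0,0,0.2],"yaw":6.3,"grip":0}]'

```text
t: 13.95
tcp_pos: [0.6393, -0.0049, 0.1658]
eef_rot: [0.743, 3.05, -0.001]
contact_force: [-1.4, -0.9, 9.9]
grip_width: 0.122
grip_force: 80.7
```

```bash
python3 feel.py
```

```text
t 14.25 Tz [0.297 0.283 0.297 0.248 0.26  0.252] mean 0.273 F tool [ 1.2 -1.7 -8.5]
tcp [ 0.6393 -0.005   0.1658] yaw 152.73 w 0.12096882143369396 gf 80.5650544166565 q7 0.66
```

Request:
move_arm --increments '[{"xyz":[0,0,0],"yaw":0,"grip":50},{"xyz":[0,0,0],"yaw":0,"grip":50},{"xyz":[0,0,-30],"yaw":0,"grip":50},{"xyz":[0,0,-58],"yaw":0,"grip":50}]'

```text
t: 14.65
tcp_pos: [0.6375, -0.0049, 0.2215]
eef_rot: [-0.745, -3.049, 0.001]
contact_force: [0.0, 0.4, 0.6]
grip_width: 0.587
grip_force: 0.0
```

Request:
move_arm --increments '[{"xyz":[11,-44.2,0],"yaw":-6.9,"grip":50},{"xyz":[22,-88.4,0],"yaw":-13.8,"grip":50},{"xyz":[33,-132.6,0],"yaw":-20.7,"grip":50},{"xyz":[44,-176.8,0],"yaw":-27.6,"grip":50},{"xyz":[54.8,-220.8,0],"yaw":-34.4,"grip":50}]'

```text
t: 15.15
tcp_pos: [0.4863, -0.1763, 0.2218]
eef_rot: [0.198, -3.135, -0.0]
contact_force: [-0.5, -1.2, 0.4]
grip_width: 0.585
grip_force: 0.0
```

```bash
python3 look.py w5; python3 dot.py w5 .4895 -.176
```

```text
15.25 [ 0.4814 -0.1823  0.2204] -173.64 [-0.002 -0.022 -0.025] [ 0.83  0.43 -0.73  2.06  0.4   0.8   1.54]
[[258.7 229.4]]
comp 60 [276.  242.5] [ 0.4903 -0.1687  0.193 ]
comp 95 [255.9 243. ] [ 0.4923 -0.1831  0.193 ]
comp 111 [266.7 241.3] [ 0.49   -0.1756  0.193 ]
ang 8 range<min+4: [ 4  5  6  7  8  9 10 11 12]
```

Request:
move_arm --increments '[{"xyz":[0,0,0],"yaw":0,"grip":50},{"xyz":[0,0,0],"yaw":0,"grip":50},{"xyz":[0,0,0],"yaw":0,"grip":50}]'

```text
t: 15.6
tcp_pos: [0.4891, -0.1735, 0.2225]
eef_rot: [-0.193, 3.135, 0.001]
contact_force: [0.4, 0.9, 0.6]
grip_width: 0.583
grip_force: 0.0
```

```bash
python3 look.py w6; python3 dot.py w6 .4895 -.176
```

```text
15.7 [ 0.4888 -0.1738  0.2224] -172.97 [ 0.009 -0.007 -0.022] [ 0.81  0.43 -0.73  2.06  0.4   0.8   1.54]
[[258.6 227.9]]
comp 90 [244.9 230.5] [ 0.492  -0.1833  0.193 ]
comp 49 [265.  231.3] [ 0.4909 -0.1689  0.193 ]
comp 110 [255.6 228.8] [ 0.4898 -0.1758  0.193 ]
ang 8 range<min+4: [ 4  5  6  7  8  9 10 11]
```

Request:
move_arm --increments '[{"xyz":[-0.6,-2,30],"yaw":-0.5,"grip":50},{"xyz":[-0.6,-2,57],"yaw":-0.5,"grip":50},{"xyz":[-0.6,-2,57],"yaw":-0.5,"grip":0},{"xyz":[-0.6,-2,57],"yaw":-0.5,"grip":0},{"xyz":[-0.6,-2,57],"yaw":-0.5,"grip":0}]'

```text
t: 16.25
tcp_pos: [0.4894, -0.1754, 0.1665]
eef_rot: [-0.203, 3.134, 0.002]
contact_force: [-0.9, -0.5, -2.6]
grip_width: 0.127
grip_force: 77.9
```

Request:
move_arm --increments '[{"xyz":[0,0,0],"yaw":0,"grip":0},{"xyz":[0,0,0],"yaw":0,"grip":0},{"xyz":[0,0,0.2],"yaw":7,"grip":0},{"xyz":[0,0,0.4],"yaw":14,"grip":0},{"xyz":[0,0,0.5],"yaw":18,"grip":0}]'

```text
t: 16.75
tcp_pos: [0.4894, -0.1755, 0.1659]
eef_rot: [0.294, 3.126, 0.001]
contact_force: [-1.7, 5.3, 3.2]
grip_width: 0.126
grip_force: 79.0
```

```bash
python3 feel.py
```

```text
t 17.05 Tz [ 0.047 -0.002 -0.014 -0.021 -0.003  0.027] mean 0.006 F tool [ 2.3  4.8 -3.9]
tcp [ 0.4893 -0.1755  0.1659] yaw 169.47 w 0.12266925995263576 gf 78.95107626914978 q7 1.21
```

Request:
move_arm --increments '[{"xyz":[0,0,0.2],"yaw":7,"grip":0},{"xyz":[0,0,0.4],"yaw":14,"grip":0},{"xyz":[0,0,0.5],"yaw":20,"grip":0}]'

```text
t: 17.35
tcp_pos: [0.4893, -0.1753, 0.1654]
eef_rot: [0.833, 3.028, 0.002]
contact_force: [-1.2, 5.9, 3.5]
grip_width: 0.125
grip_force: 79.1
```

```bash
python3 feel.py
```

```text
t 17.65 Tz [0.057 0.111 0.028 0.041 0.071 0.022] mean 0.055 F tool [ 3.4  4.1 -3.4]
tcp [ 0.4893 -0.1753  0.1654] yaw 149.5 w 0.12130635813928616 gf 78.95133018493652 q7 0.93
```

Request:
move_arm --increments '[{"xyz":[0,0,0.2],"yaw":7,"grip":0},{"xyz":[0,0,0.4],"yaw":14,"grip":0}]'

```text
t: 17.85
tcp_pos: [0.4893, -0.1752, 0.1651]
eef_rot: [1.195, 2.905, 0.002]
contact_force: [-1.4, 5.6, 5.5]
grip_width: 0.126
grip_force: 79.4
```

```bash
python3 feel.py
```

```text
t 18.15 Tz [0.23  0.156 0.14  0.139 0.177 0.216] mean 0.176 F tool [ 4.7  2.9 -4.6]
tcp [ 0.4893 -0.1752  0.1651] yaw 135.55 w 0.12099597656529587 gf 79.2336094379425 q7 0.73
```

Request:
move_arm --increments '[{"xyz":[0,0,0.1],"yaw":4,"grip":0},{"xyz":[0,0,0.2],"yaw":6.3,"grip":0}]'

```text
t: 18.35
tcp_pos: [0.4893, -0.1752, 0.165]
eef_rot: [1.348, 2.837, 0.002]
contact_force: [-2.2, 6.0, 6.6]
grip_width: 0.124
grip_force: 79.5
```

```bash
python3 feel.py
```

```text
t 18.65 Tz [0.307 0.278 0.274 0.309 0.307 0.302] mean 0.296 F tool [ 5.2  2.4 -6. ]
tcp [ 0.4893 -0.1752  0.165 ] yaw 129.29 w 0.12557326195050447 gf 79.40230250358582 q7 0.65
```

Request:
move_arm --increments '[{"xyz":[0,0,0],"yaw":0,"grip":50},{"xyz":[0,0,0],"yaw":0,"grip":50},{"xyz":[0,0,-30],"yaw":0,"grip":50},{"xyz":[0,0,-58],"yaw":0,"grip":50}]'

```text
t: 19.05
tcp_pos: [0.4882, -0.1782, 0.2221]
eef_rot: [-1.351, -2.835, 0.002]
contact_force: [1.0, -1.2, 0.8]
grip_width: 0.583
grip_force: 0.0
```

Request:
move_arm --increments '[{"xyz":[-19,26,0],"yaw":6.5,"grip":50},{"xyz":[-38,52,0],"yaw":13,"grip":50},{"xyz":[-57,78,0],"yaw":19.5,"grip":50},{"xyz":[-76,104,0],"yaw":26,"grip":50},{"xyz":[-94.5,130.7,0],"yaw":32.5,"grip":50}]'

```text
t: 19.55
tcp_pos: [0.651, -0.1697, 0.2219]
eef_rot: [2.097, 2.338, -0.002]
contact_force: [0.1, -0.2, -0.4]
grip_width: 0.582
grip_force: 0.0
```

Request:
move_arm --increments '[{"xyz":[0,0,0],"yaw":0,"grip":50},{"xyz":[0,0,0],"yaw":0,"grip":50},{"xyz":[0,0,0],"yaw":0,"grip":50}]'

```text
t: 19.85
tcp_pos: [0.6483, -0.1691, 0.2214]
eef_rot: [-2.09, -2.344, 0.003]
contact_force: [0.0, 0.4, -0.3]
grip_width: 0.584
grip_force: 0.0
```

```bash
python3 look.py w7; python3 dot.py w7 .650 -.1655
```

```text
19.95 [ 0.6483 -0.1689  0.2216] 96.54 [-0.007  0.035 -0.019] [ 0.37  0.54 -0.26  1.74  0.18  0.88  0.14]
[[258.  227.3]]
comp 91 [270.1 225.4] [ 0.6567 -0.1665  0.193 ]
comp 53 [250.  225.7] [ 0.6425 -0.1684  0.193 ]
comp 111 [259.7 222. ] [ 0.6491 -0.1648  0.193 ]
ang 94 range<min+4: [88 89 90 91 92 93 94 95 96 97 98 99]
```

Request:
move_arm --increments '[{"xyz":[3,1.5,30],"yaw":0.5,"grip":50},{"xyz":[3,1.5,57.5],"yaw":0.5,"grip":50},{"xyz":[3,1.5,57.5],"yaw":0.5,"grip":0},{"xyz":[3,1.5,57.5],"yaw":0.5,"grip":0},{"xyz":[3,1.5,57.5],"yaw":0.5,"grip":0}]'

```text
t: 20.5
tcp_pos: [0.6498, -0.1654, 0.1656]
eef_rot: [-2.1, -2.335, 0.003]
contact_force: [-2.6, 1.7, -4.2]
grip_width: 0.125
grip_force: 77.9
```

Request:
move_arm --increments '[{"xyz":[0,0,0],"yaw":0,"grip":0},{"xyz":[0,0,0],"yaw":0,"grip":0}]'

```text
t: 20.7
tcp_pos: [0.6499, -0.1653, 0.1655]
eef_rot: [-2.1, -2.336, 0.003]
contact_force: [-5.7, -0.4, 4.5]
grip_width: 0.125
grip_force: 79.8
```

```bash
python3 feel.py 3
```

```text
t 20.85 Tz [0.099 0.041 0.124] mean 0.088 F tool [ 0.1 -5.7 -5.3]
tcp [ 0.6499 -0.1653  0.1655] yaw 96.08 w 0.12030602015595888 gf 79.78217482566833 q7 0.11
```

Request:
move_arm --increments '[{"xyz":[0,0,0.2],"yaw":7,"grip":0},{"xyz":[0,0,0.4],"yaw":14,"grip":0},{"xyz":[0,0,0.5],"yaw":20,"grip":0}]'

```text
t: 21.15
tcp_pos: [0.6495, -0.1654, 0.1651]
eef_rot: [-2.477, -1.932, 0.004]
contact_force: [-6.1, -0.3, 6.1]
grip_width: 0.121
grip_force: 80.1
```

```bash
python3 feel.py
```

```text
t 21.45 Tz [0.338 0.318 0.375 0.315 0.336 0.334] mean 0.336 F tool [-1.7 -6.3 -6.3]
tcp [ 0.6495 -0.1653  0.1651] yaw 76.17 w 0.12188541291502233 gf 80.0756049156189 q7 -0.17
```

Request:
move_arm --increments '[{"xyz":[0,0,0.2],"yaw":6,"grip":0},{"xyz":[0,0,0.4],"yaw":12,"grip":0},{"xyz":[0,0,0.5],"yaw":17,"grip":0}]'

```text
t: 21.75
tcp_pos: [0.6492, -0.1653, 0.1648]
eef_rot: [-2.734, -1.547, 0.005]
contact_force: [-7.0, 0.3, 7.9]
grip_width: 0.125
grip_force: 80.6
```

```bash
python3 feel.py
```

```text
t 22.05 Tz [0.619 0.58  0.541 0.546 0.571 0.53 ] mean 0.565 F tool [-3.8 -6.3 -8. ]
tcp [ 0.6492 -0.1653  0.1648] yaw 59.24 w 0.12958614392944273 gf 80.50080299377441 q7 -0.41
```

Request:
move_arm --increments '[{"xyz":[0,0,0.1],"yaw":3,"grip":0},{"xyz":[0,0,0.1],"yaw":3,"grip":0}]'

```text
t: 22.25
tcp_pos: [0.6492, -0.1653, 0.1648]
eef_rot: [-2.771, -1.48, 0.006]
contact_force: [-7.6, -0.7, 9.2]
grip_width: 0.12
grip_force: 80.7
```

```bash
python3 feel.py
```

```text
t 22.55 Tz [0.582 0.622 0.625 0.614 0.57  0.627] mean 0.607 F tool [-4.  -6.1 -7.9]
tcp [ 0.6491 -0.1653  0.1647] yaw 56.27 w 0.1244457462687864 gf 80.67561507225037 q7 -0.45
```

Request:
move_arm --increments '[{"xyz":[0,0,0],"yaw":0,"grip":50},{"xyz":[0,0,0],"yaw":0,"grip":50},{"xyz":[0,0,-30],"yaw":0,"grip":50},{"xyz":[0,0,-58],"yaw":0,"grip":50}]'

```text
t: 22.95
tcp_pos: [0.6519, -0.1645, 0.2216]
eef_rot: [2.772, 1.477, 0.002]
contact_force: [0.5, 0.6, 0.3]
grip_width: 0.584
grip_force: 0.0
```

Request:
move_arm --increments '[{"xyz":[5.9,-44.9,0],"yaw":-8.5,"grip":50},{"xyz":[11.8,-89.7,0],"yaw":-17,"grip":50},{"xyz":[17.7,-134.5,0],"yaw":-25.5,"grip":50},{"xyz":[23.6,-179.4,0],"yaw":-34,"grip":50},{"xyz":[29.6,-224.2,0],"yaw":-42.5,"grip":50}]'

```text
t: 23.45
tcp_pos: [0.4817, -0.0136, 0.2219]
eef_rot: [2.04, 2.386, 0.005]
contact_force: [0.5, 1.6, -0.5]
grip_width: 0.587
grip_force: 0.0
```

Request:
move_arm --increments '[{"xyz":[0,0,0],"yaw":-8.5,"grip":50},{"xyz":[0,0,0],"yaw":-17,"grip":50},{"xyz":[0,0,0],"yaw":-25.5,"grip":50},{"xyz":[0,0,0],"yaw":-27,"grip":50},{"xyz":[0,0,0],"yaw":-27,"grip":50}]'

```text
t: 23.95
tcp_pos: [0.4824, -0.015, 0.2215]
eef_rot: [1.439, 2.791, 0.002]
contact_force: [-0.4, -0.5, -0.1]
grip_width: 0.585
grip_force: 0.0
```

```bash
python3 look.py w8; python3 dot.py w8 .4793 -.0164
```

```text
24.05 [ 0.482  -0.0152  0.2213] 125.45 [0.035 0.035 0.053] [ 0.26  0.33 -0.4   2.14  0.19  0.71  0.35]
[[258.3 227.7]]
comp 84 [243.7 229.4] [ 0.4743 -0.0223  0.193 ]
comp 57 [263.9 229.1] [ 0.4859 -0.0138  0.193 ]
comp 110 [253.5 226.1] [ 0.4785 -0.0161  0.193 ]
ang 127 range<min+4: [122 123 124 125 126 127 128 129 130]
```

Request:
move_arm --increments '[{"xyz":[1,-3,30],"yaw":0,"grip":50},{"xyz":[1,-3,57],"yaw":0,"grip":50},{"xyz":[1,-3,57],"yaw":0,"grip":0},{"xyz":[1,-3,57],"yaw":0,"grip":0},{"xyz":[1,-3,57],"yaw":0,"grip":0}]'

```text
t: 24.6
tcp_pos: [0.4792, -0.0159, 0.1652]
eef_rot: [1.436, 2.793, 0.001]
contact_force: [0.1, 0.8, -3.2]
grip_width: 0.122
grip_force: 78.4
```

Request:
move_arm --increments '[{"xyz":[0,0,0],"yaw":0,"grip":0},{"xyz":[0,0,0],"yaw":0,"grip":0},{"xyz":[0,0,0.2],"yaw":7,"grip":0},{"xyz":[0,0,0.4],"yaw":14,"grip":0},{"xyz":[0,0,0.5],"yaw":20,"grip":0}]'

```text
t: 25.1
tcp_pos: [0.4791, -0.016, 0.1648]
eef_rot: [1.901, 2.499, 0.001]
contact_force: [-1.4, -0.2, 4.6]
grip_width: 0.124
grip_force: 80.0
```

```bash
python3 feel.py
```

```text
t 25.4 Tz [0.525 0.391 0.406 0.431 0.375 0.402] mean 0.422 F tool [ 0.4 -1.2 -6.5]
tcp [ 0.479  -0.016   0.1647] yaw 105.81 w 0.12324816946862406 gf 80.06743669509888 q7 0.01
```

Request:
move_arm --increments '[{"xyz":[0,0,0.2],"yaw":6,"grip":0},{"xyz":[0,0,0.3],"yaw":11,"grip":0}]'

```text
t: 25.6
tcp_pos: [0.479, -0.016, 0.1646]
eef_rot: [2.128, 2.309, 0.001]
contact_force: [-2.1, 0.3, 8.5]
grip_width: 0.124
grip_force: 80.7
```

```bash
python3 feel.py
```

```text
t 25.9 Tz [0.549 0.527 0.523 0.513 0.557 0.572] mean 0.54 F tool [-0.1 -1.5 -8.2]
tcp [ 0.479  -0.016   0.1646] yaw 94.86 w 0.12219845578120724 gf 80.53963422775269 q7 -0.14
```

Request:
move_arm --increments '[{"xyz":[0,0,0.1],"yaw":4.7,"grip":0},{"xyz":[0,0,0.1],"yaw":4.7,"grip":0}]'

```text
t: 26.1
tcp_pos: [0.4789, -0.016, 0.1645]
eef_rot: [2.218, 2.222, 0.001]
contact_force: [-2.4, -1.0, 8.6]
grip_width: 0.125
grip_force: 80.7
```

```bash
python3 feel.py
```

```text
t 26.4 Tz [0.564 0.594 0.606 0.599 0.575 0.497] mean 0.573 F tool [ 0.1 -2.  -8.5]
tcp [ 0.4789 -0.016   0.1645] yaw 90.19 w 0.11998590862103617 gf 80.72052240371704 q7 -0.21
```

Request:
move_arm --increments '[{"xyz":[0,0,0],"yaw":0,"grip":50},{"xyz":[0,0,0],"yaw":0,"grip":50},{"xyz":[0,0,-30],"yaw":0,"grip":50},{"xyz":[0,0,-58],"yaw":0,"grip":50}]'

```text
t: 26.8
tcp_pos: [0.4777, -0.0162, 0.2212]
eef_rot: [-2.222, -2.218, 0.002]
contact_force: [0.6, -0.5, 0.6]
grip_width: 0.585
grip_force: 0.0
```

Request:
move_arm --increments '[{"xyz":[2.3,32,0],"yaw":-8.5,"grip":50},{"xyz":[4.6,64,0],"yaw":-17,"grip":50},{"xyz":[6.9,96,0],"yaw":-25.5,"grip":50},{"xyz":[9.2,128,0],"yaw":-34,"grip":50},{"xyz":[11.6,160,0],"yaw":-42.5,"grip":50}]'

```text
t: 27.3
tcp_pos: [0.6395, -0.0051, 0.2209]
eef_rot: [-1.26, -2.878, -0.0]
contact_force: [0.3, -0.4, -0.0]
grip_width: 0.583
grip_force: 0.0
```

Request:
move_arm --increments '[{"xyz":[0,0,0],"yaw":-8,"grip":50},{"xyz":[0,0,0],"yaw":-16,"grip":50},{"xyz":[0,0,0],"yaw":-22.5,"grip":50},{"xyz":[0,0,0],"yaw":-22.5,"grip":50},{"xyz":[0,0,0],"yaw":-22.5,"grip":50}]'

```text
t: 27.8
tcp_pos: [0.6382, -0.0052, 0.2209]
eef_rot: [-0.687, -3.065, -0.0]
contact_force: [-0.2, -0.3, -1.0]
grip_width: 0.585
grip_force: 0.0
```

```bash
python3 look.py w9; python3 dot.py w9 .639 -.005
```

```text
27.9 [ 0.6383 -0.005   0.2211] 154.78 [ 0.017 -0.028 -0.006] [ 0.27  0.53 -0.48  1.81  0.31  0.88  0.78]
[[258.6 228.2]]
comp 74 [248.4 231.1] [ 0.6373 -0.0125  0.193 ]
comp 111 [258.2 227.7] [ 0.6378 -0.0051  0.193 ]
comp 69 [268.5 229.9] [0.6425 0.0009 0.193 ]
ang 157 range<min+4: [152 153 154 155 156 157 158 159 160 161 162 163 164 165]
```

Request:
move_arm --increments '[{"xyz":[0,0,30],"yaw":0,"grip":50},{"xyz":[0,0,56.5],"yaw":0,"grip":50},{"xyz":[0,0,56.5],"yaw":0,"grip":0},{"xyz":[0,0,56.5],"yaw":0,"grip":0},{"xyz":[0,0,56.5],"yaw":0,"grip":0}]'

```text
t: 28.45
tcp_pos: [0.6392, -0.0047, 0.1661]
eef_rot: [0.683, 3.065, 0.0]
contact_force: [0.5, 0.3, -4.3]
grip_width: 0.122
grip_force: 78.3
```

Request:
move_arm --increments '[{"xyz":[0,0,0],"yaw":0,"grip":0},{"xyz":[0,0,0],"yaw":0,"grip":0},{"xyz":[0,0,0.2],"yaw":7,"grip":0},{"xyz":[0,0,0.4],"yaw":14,"grip":0},{"xyz":[0,0,0.5],"yaw":20,"grip":0}]'

```text
t: 28.95
tcp_pos: [0.6391, -0.0049, 0.1657]
eef_rot: [1.209, 2.898, 0.0]
contact_force: [-1.2, -0.3, 3.4]
grip_width: 0.122
grip_force: 79.7
```

```bash
python3 feel.py
```

```text
t 29.25 Tz [0.403 0.297 0.342 0.304 0.274 0.256] mean 0.313 F tool [ 0.9 -1.5 -5.6]
tcp [ 0.6391 -0.0049  0.1657] yaw 135.08 w 0.12415606377141306 gf 80.04378318786621 q7 0.46
```

Request:
move_arm --increments '[{"xyz":[0,0,0.2],"yaw":6,"grip":0},{"xyz":[0,0,0.4],"yaw":12,"grip":0},{"xyz":[0,0,0.5],"yaw":18,"grip":0}]'

```text
t: 29.55
tcp_pos: [0.639, -0.005, 0.1653]
eef_rot: [1.643, 2.676, 0.0]
contact_force: [-2.6, -0.5, 7.7]
grip_width: 0.123
grip_force: 80.6
```

```bash
python3 feel.py
```

```text
t 29.85 Tz [0.545 0.505 0.482 0.54  0.485 0.511] mean 0.511 F tool [ 0.2 -2.7 -7.9]
tcp [ 0.639  -0.005   0.1653] yaw 117.15 w 0.1254587354774563 gf 80.52318334579468 q7 0.21
```

Request:
move_arm --increments '[{"xyz":[0,0,0.1],"yaw":4,"grip":0},{"xyz":[0,0,0.2],"yaw":7.5,"grip":0}]'

```text
t: 30.05
tcp_pos: [0.6389, -0.0051, 0.1652]
eef_rot: [1.811, 2.565, -0.0]
contact_force: [-2.5, -1.2, 8.0]
grip_width: 0.124
grip_force: 81.0
```

```bash
python3 feel.py
```

```text
t 30.35 Tz [0.668 0.582 0.676 0.645 0.544 0.609] mean 0.621 F tool [ 0.1 -3.2 -8.2]
tcp [ 0.6389 -0.005   0.1652] yaw 109.69 w 0.11980960328897146 gf 80.85856318473816 q7 0.11
```

Request:
move_arm --increments '[{"xyz":[0,0,0],"yaw":0,"grip":50},{"xyz":[0,0,0],"yaw":0,"grip":50},{"xyz":[0,0,-30],"yaw":0,"grip":50},{"xyz":[0,0,-58],"yaw":0,"grip":50}]'

```text
t: 30.75
tcp_pos: [0.6377, -0.0047, 0.221]
eef_rot: [-1.814, -2.562, 0.001]
contact_force: [1.1, 0.1, 0.8]
grip_width: 0.586
grip_force: 0.0
```

Request:
move_arm --increments '[{"xyz":[-22.1,-39.6,0],"yaw":-4.5,"grip":50},{"xyz":[-44.2,-79.2,0],"yaw":-9,"grip":50},{"xyz":[-66.3,-118.8,0],"yaw":-13.5,"grip":50},{"xyz":[-88.4,-158.4,0],"yaw":-18,"grip":50},{"xyz":[-110.4,-198.2,0],"yaw":-22.4,"grip":50}]'

```text
t: 31.25
tcp_pos: [0.487, -0.1758, 0.2214]
eef_rot: [1.277, 2.87, 0.001]
contact_force: [0.9, -0.8, 0.6]
grip_width: 0.59
grip_force: 0.0
```

Request:
move_arm --increments '[{"xyz":[0,0,0],"yaw":0,"grip":50},{"xyz":[0,0,0],"yaw":0,"grip":50},{"xyz":[0,0,0],"yaw":0,"grip":50},{"xyz":[0,0,0],"yaw":0,"grip":50}]'

```text
t: 31.65
tcp_pos: [0.4895, -0.1732, 0.2216]
eef_rot: [1.279, 2.869, 0.002]
contact_force: [0.3, 0.5, 1.1]
grip_width: 0.584
grip_force: 0.0
```

```bash
python3 look.py w10; python3 dot.py w10 .4895 -.1755
```

```text
31.75 [ 0.4891 -0.1734  0.2215] 131.94 [ 0.046 -0.02  -0.025] [ 0.53  0.37 -0.35  2.07  0.18  0.74  0.8 ]
[[258.4 227.6]]
comp 75 [246.5 232.1] [ 0.4851 -0.1817  0.193 ]
comp 73 [266.5 232.4] [ 0.496  -0.1722  0.193 ]
comp 111 [256.5 229.7] [ 0.4892 -0.1755  0.193 ]
ang 133 range<min+4: [128 129 130 131 132 133 134 135 136]
```

Request:
move_arm --increments '[{"xyz":[-1.6,-1.2,30],"yaw":0,"grip":50},{"xyz":[-1.6,-1.2,57],"yaw":0,"grip":50},{"xyz":[-1.6,-1.2,57],"yaw":0,"grip":0},{"xyz":[-1.6,-1.2,57],"yaw":0,"grip":0},{"xyz":[-1.6,-1.2,57],"yaw":0,"grip":0}]'

```text
t: 32.3
tcp_pos: [0.4899, -0.1757, 0.1656]
eef_rot: [1.28, 2.866, 0.003]
contact_force: [1.2, 1.3, -5.2]
grip_width: 0.123
grip_force: 79.0
```

Request:
move_arm --increments '[{"xyz":[0,0,0],"yaw":0,"grip":0},{"xyz":[0,0,0],"yaw":0,"grip":0},{"xyz":[0,0,0.2],"yaw":7,"grip":0},{"xyz":[0,0,0.4],"yaw":14,"grip":0},{"xyz":[0,0,0.5],"yaw":20,"grip":0}]'

```text
t: 32.8
tcp_pos: [0.4897, -0.1759, 0.1652]
eef_rot: [1.762, 2.598, 0.003]
contact_force: [2.1, 3.2, 1.2]
grip_width: 0.122
grip_force: 80.1
```

```bash
python3 feel.py
```

```text
t 33.1 Tz [0.426 0.401 0.362 0.426 0.359 0.405] mean 0.396 F tool [ 3.2  3.5 -4.3]
tcp [ 0.4897 -0.1759  0.1651] yaw 111.97 w 0.11965794384578597 gf 80.65160393714905 q7 0.47
```

Request:
move_arm --increments '[{"xyz":[0,0,0.2],"yaw":6,"grip":0},{"xyz":[0,0,0.3],"yaw":12,"grip":0}]'

```text
t: 33.3
tcp_pos: [0.4896, -0.1759, 0.1649]
eef_rot: [2.023, 2.401, 0.003]
contact_force: [1.4, 4.9, 7.8]
grip_width: 0.122
grip_force: 81.1
```

```bash
python3 feel.py
```

```text
t 33.6 Tz [0.547 0.51  0.517 0.494 0.564 0.481] mean 0.519 F tool [ 4.9  2.4 -7.6]
tcp [ 0.4896 -0.1759  0.1649] yaw 100.01 w 0.12512250938919292 gf 81.02277517318726 q7 0.31
```

Request:
move_arm --increments '[{"xyz":[0,0,0.1],"yaw":4,"grip":0},{"xyz":[0,0,0.2],"yaw":7,"grip":0}]'

```text
t: 33.8
tcp_pos: [0.4895, -0.1759, 0.1648]
eef_rot: [2.163, 2.276, 0.003]
contact_force: [1.1, 4.5, 7.8]
grip_width: 0.125
grip_force: 81.3
```

```bash
python3 feel.py
```

```text
t 34.1 Tz [0.627 0.569 0.577 0.602 0.569 0.561] mean 0.584 F tool [ 4.4  1.5 -8.2]
tcp [ 0.4895 -0.1759  0.1648] yaw 93.04 w 0.12034659521526778 gf 81.28699779510498 q7 0.21
```

Request:
move_arm --increments '[{"grip":50,"xyz":[0,0,0],"yaw":0},{"grip":50,"xyz":[0,0,0],"yaw":0},{"grip":50,"xyz":[0,0,-30],"yaw":0},{"grip":50,"xyz":[0,0,-65],"yaw":0},{"grip":50,"xyz":[0,0,-110],"yaw":0}]'

```text
t: 34.6
tcp_pos: [0.4854, -0.1779, 0.2728]
eef_rot: [-2.166, -2.269, 0.006]
contact_force: [-0.3, -0.6, -0.4]
grip_width: 0.586
grip_force: 0.0
```

Request:
move_arm --increments '[{"grip":50,"xyz":[0,0,0],"yaw":0},{"grip":50,"xyz":[0,0,0],"yaw":0},{"grip":50,"xyz":[0,0,0],"yaw":0}]'

```text
t: 34.9
tcp_pos: [0.4865, -0.1773, 0.2722]
eef_rot: [-2.166, -2.271, 0.003]
contact_force: [-0.9, 0.1, -0.5]
grip_width: 0.589
grip_force: 0.0
```

```bash
python3 - <<'E'
from h import *
cv2.imwrite("pics/side_end.png",manip.capture("side")[:,:,::-1])
s=manip.state(); print(s['t'],s['tcp_pos'],s['contact_force'])
E
```

```text
34.95 [ 0.48651442 -0.17705389  0.27187168] [-0.72721577 -0.31386087 -0.202605  ]
```

View pics/side_end.png

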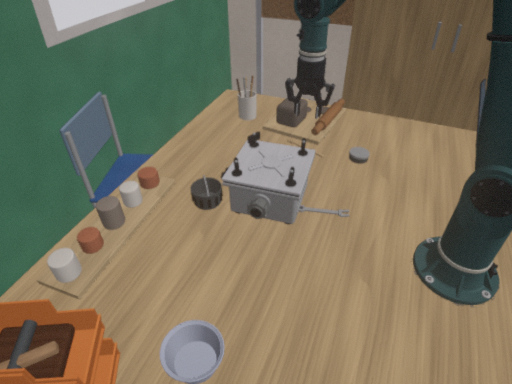

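The end picture shows the cover level, with its four wings at about (254,138), (303,147), (237,167) and (291,176). The gripper is clear above, and the basket, spanner, tin and bowl are in place.

```bash
python3 -c "
from rig import manip
print(manip.sign_off())"
```

```text
the job is handed in; nothing more can be done
None
```

I tightened all four knobs crisscross, first to 0.25–0.30 N m and then to 0.57–0.62 N m as felt at the wrist, and handed the job in after about 35 s of robot time. In the last side view the cover looked level and the bystanders in view were in place.

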